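Load a stamping block and hold the spring slide at its mark

ROBOT

A 7-joint arm with a two-finger parallel gripper is mounted at the origin on the work surface. World frame = base frame: x ahead of the robot, y to its left, z up, the work surface at z = 0. Lengths are in m, angles in rad, forces in N, time in s.
With the tool pointing down it reaches from about 0.425 to 0.95 m from the base axis. Payload 4.7 kg.
Tool frame: the origin (TCP) lies midway between the tips of the shut fingers; the grasp point (between the pads) lies 19 mm behind it; z points along the fingers, y is the line along which they close (so a half turn about z gives the same grasp; the last joint's range is limited). The gripper opens to 87 mm and grips with 3 to 60 N. Pads are 19 mm wide; open, the fingers measure 117 mm over their backs; the gripper's body (75 mm by 190 mm) begins 51 mm behind the grasp point.
Start: joints at [-1.377, 0.469, -0.049, 1.532, 0.024, 1.141, -0.082], TCP at [0.149, 0.658, 0.223] pointing down, gripper open.
Joint ranges: [-2.59, 2.59], [-0.33, 1.99], [-1.39, 1.29], [0.1, 2.45], [-1.04, 4.18], [0.21, 1.99], [-2.66, 2.66]. Speed limits (rad/s): [2.57, 2.57, 3.14, 3.14, 3.14, 3.14, 3.14].

INTERFACE

Orientations are given as a unit quaternion [w, x, y, z].
In Python, from plant import readout, optics, robot gives the robot as it stands.
- The arm moves only by the tool servo_tool, never from a script. Its argument "increments" is a list of rows, each an object with "xyz": the shift along the tool's x, y, z in cm, a list of three; "twist": the turn, a rotation vector about the tool's x, y, z in rad, a list of three. In form: [{"xyz": [tx, ty, tz], "twist": [rx, ry, rz]}, ...]. A call has exactly 5 rows; each row is the pose to reach, as a shift and turn from the pose commanded when the call began, along the tool's axes at that moment; what a row does not reach only later rows make up. A row lasts 1/12 s, in which the tool goes at most 41.7 mm and 7.16 degrees, less where a joint would pass 70% of its speed; a pose out of reach is approached as far as the arm can. A call with a gripper value outside its range is refused whole. "claw" is the opening, from 0 (shut) to 1 (fully open), set as the call begins (left out, the last holds). The fingers move at their own pace and stop on an object; the grip force is fixed at half the most. Time passes only in rows, so rows that repeat a pose let the fingers close, or fill a call up. It gives the time, the measured TCP pose, the force, the opening and the grip force at its end, in the units of the state.
- readout.observe(): the state, without advancing time (a new reading comes with each control period).
- optics.get_image(name): name is "scene" or "top"; returns the picture (480x640x3 uint8, red, green, blue); there is no depth.
- optics.camera_info(name): a dict with "fx", "fy", "cx", "cy" (pixels), "dist" ([k1, k2, p1, p2, k3] as OpenCV has them; the pictures are not rectified), "world_from_camera" (4x4, takes a point from camera to world coordinates). Camera axes: x right, y down, z forward; pixel columns grow to the right and rows downward; lengths in m; the calibration is good to about 2 mm. A picture is of the moment at which its call begins. camera_info takes no time and is no camera call.
- robot.close_job(): hands the job in; it is judged then, once.
The state is a dict: "time": time; "joints": joint angles; "qvel": joint speeds; "joint_torque": joint torques, N m; "eef_pos": TCP position; "ee_rot": TCP orientation; "wrist_force": force on the tool from outside, world axes, zero at the start; "ft_torque": the same for the moment, N m; "width": finger opening in m; "gripper_force": force on a finger pad.
Only numpy, scipy, OpenCV 4.12 (cv2) and the standard library are available. Lean on these libraries where they do the work, as an engineer would, in place of code of your own. Each camera call takes 0.05 s, during which the arm holds its last target. There are 200 camera calls.

TASK

Lift the long stamping block and set it down, without dropping it, brass face up, on the narrow raised rest of the blue spring-return slide while the slide is home: centred on the rest and lined up along it; let go of it. Then pull the slide out by its handle, with the block still in place, until its pointer is in line with the blade of the mark clip on the rail, and finish while still holding the handle there: do not let go, the spring would draw the slide back. Leave all the other things where they are.

Things in the scene. Friction and masses are not known exactly. Their poses are not given: they have to be found in the camera images.
- long_block: the long rectangular stamping block, 70 x 40 mm and 23 mm high (aluminium base with a brass face 5 mm thick on top), about 0.26 kg, lying loose on the bench face up among a square and a round one; origin at the centre of its underside, x along its 70 mm length, z up
- jig: the blue spring slide unit, fixed to the bench (it stands elsewhere each time): base plate 330 x 150 mm with two guide rods, end blocks up to 52 mm high and a spring barrel at its far end; origin at the bench surface under the unit, x along the guide rods away from the handle, z up. The carriage is pulled out along its -x
- carriage: the sliding carriage: aluminium deck 185 x 96 mm, top 54 mm above the bench, with the narrow rest (steel ridge 80 mm along x, 18 mm wide, 26 mm above the deck) and a bar handle. Origin: centre of the rest's top, 80 mm above the bench; axes as the unit's. Home at x = 50 mm in the unit's frame; slides 110 mm along -x. A spring draws it home: 3 N, plus 0.6 N per 10 mm of pull; no latch
- handle (a point): the middle of the handle's bar on the carriage, 100 mm above the bench: a round steel bar 14 mm thick and 76 mm long, lying level along the carriage's y, 110 mm from the rest's centre towards -x and standing 46 mm above the deck on two posts at its ends; axes as the carriage's
- pointer (a point): tip of the dark pointer, 3 mm wide, that sticks out of the +y side of the carriage's deck, 30 mm from the rest's centre towards +x, 56 mm above the bench; moves with the carriage; axes as the carriage's
- mark: the mark: a dark steel clip, 22 x 20 x 6 mm, fixed on the rail along the unit's +y side, with a thin steel blade (3 mm) across its middle, top 75 mm above the bench; 40 to 85 mm of pull from home, it differs. Origin: middle of its underside, 60 mm above the bench, under the blade; axes as the unit's. The slide is at the mark when pointer and blade are in line, at the same place along the unit's x
- square_block: a smaller square stamping block, 38 x 38 x 23 mm, not to be moved; origin at the centre of its underside
- round_block: a round stamping block, 48 mm across and 23 mm high, not to be moved; origin at the centre of its underside
- spool: a foil spool standing on its flange, 72 mm across and 60 mm high, not to be moved; origin at the centre of its underside
- spanner: a steel spanner 160 mm long lying flat, not to be moved; x along its length
- tin: a flat steel tin, 84 mm across and 60 mm high, not to be moved; origin at the centre of its underside
- screwdriver: a screwdriver 170 mm long with a dark handle, lying, not to be moved; x along its length
Things that resemble listed ones, but are neither listed nor needed, are in the scene too. Leave any green look-alike of the long_block alone.

How it is judged:
On the way:
1. the long block rests centred on the narrow rest, face up and let go of, with the slide at home (x of long_block in the frame of carriage between -0.015 and 0.015 m and y of long_block in the frame of carriage between -0.008 and 0.008 m and z of long_block in the frame of carriage between -0.003 and 0.003 m and angle between the x axis of long_block and the x axis of carriage, either way round below 0.2 rad and angle between long_block's own z axis and vertical below 0.08 rad and contact force between the fingers and long_block below 0.3 N and x of carriage in the frame of jig above 0.042 m), for 0.3 s.
At the end, for the whole second after the job is handed in: The fingers hold the carriage (more than 2 N of contact) at rest with its pointer within 5 mm of the mark along the slide; the long block, not touched, lies on the rest within 8 mm of its middle line, 15 mm along it and 0.2 rad of its direction, face up and level (x of long_block in the frame of carriage between -0.015 and 0.015 m and y of long_block in the frame of carriage between -0.008 and 0.008 m and z of long_block in the frame of carriage between -0.003 and 0.003 m and angle between the x axis of long_block and the x axis of carriage, either way round below 0.2 rad and angle between long_block's own z axis and vertical below 0.08 rad and contact force between the fingers and long_block below 0.3 N and x of pointer in the frame of mark between -0.005 and 0.005 m and contact force between the fingers and carriage above 2 N and linear speed of carriage below 0.01 m/s and linear speed of long_block below 0.02 m/s); the arm keeps its last pose, push and grip.
It fails at once if another thing on the bench was moved by more than 30 mm (distance of any of square_block, round_block, spool, spanner, tin, screwdriver from where it was at the start of the episode above 0.03 m).
It fails at once if the long block was dropped or flung (faster than 0.5 m/s while not held) (linear speed of long_block above 0.5 m/s and contact force between the fingers and long_block below 0.1 N).
It also fails if it takes over 54 s, if anything falls off the work surface, if the arm or the gripper's body presses on something with over 40 N, if the wrist force passes 120 N, or if a joint passes its speed limit or range.

## Working session

There is one attempt and no reset: what is moved stays moved. The work goes in short steps, Python scripts to look and compute and a tool call to move; the robot and the scene stay as the last step left them, time stands still between calls to the robot, and variables do not carry over. Pictures are saved under pics/ and viewed, at most 10 in all, crops included, and the job is handed in when it is done.

Besides the shell and the picture viewer there is one more tool, called after "Call:" as a command line: name --argument value ..., lists and objects as JSON in quotes. servo_tool: Moves the arm, as the interface text tells. Its arguments: {"type":"object","properties":{"increments":{"type":"array","items":{"type":"object","properties":{"xyz":{"type":"array","items":{"type":"number"}},"twist":{"type":"array","items":{"type":"number"}}}}},"claw":{"type":"number"}},"required":["increments"]}

```bash
mkdir -p pics
python3 - <<'E'
from plant import readout, optics
import cv2
s=readout.observe();print({k:s[k] for k in('time','eef_pos','ee_rot','width','wrist_force')})
for n in('scene','top'):
    cv2.imwrite(f'pics/{n}0.png',optics.get_image(n)[:,:,::-1]);print(n,optics.camera_info(n))
E
```

```text
{'time': 0.0, 'eef_pos': array([0.14901015, 0.65774278, 0.22152393]), 'ee_rot': array([-6.15984863e-05,  1.11147630e-01,  9.93803448e-01, -9.52374017e-04]), 'width': 0.08692922776368452, 'wrist_force': array([-0.16147015, -0.23289367, -0.3418262 ])}
scene {'fx': 454.88144524470147, 'fy': 454.88144524470147, 'cx': 312.5125216015158, 'cy': 238.43996988870282, 'dist': array([-0.08180407,  0.        ,  0.        ,  0.        ,  0.        ]), 'world_from_camera': array([[ 0.77214048,  0.399827  , -0.49390025,  1.16508098],
       [ 0.6354236 , -0.49314122,  0.59417891, -0.66340815],
       [-0.0059938 , -0.77262546, -0.63483381,  0.88181429],
       [ 0.        ,  0.        ,  0.        ,  1.        ]])}
top {'fx': 476.083630570591, 'fy': 476.083630570591, 'cx': 315.2297574584755, 'cy': 237.08011849656623, 'dist': array([0.00629424, 0.        , 0.        , 0.        , 0.        ]), 'world_from_camera': array([[ 0.00682533, -0.98623528,  0.16520712,  0.33629418],
       [-0.99989117, -0.00889177, -0.01177184,  0.07333542],
       [ 0.01307879, -0.1651088 , -0.98618864,  1.15821437],
       [ 0.        ,  0.        ,  0.        ,  1.        ]])}
```

View pics/top0.png

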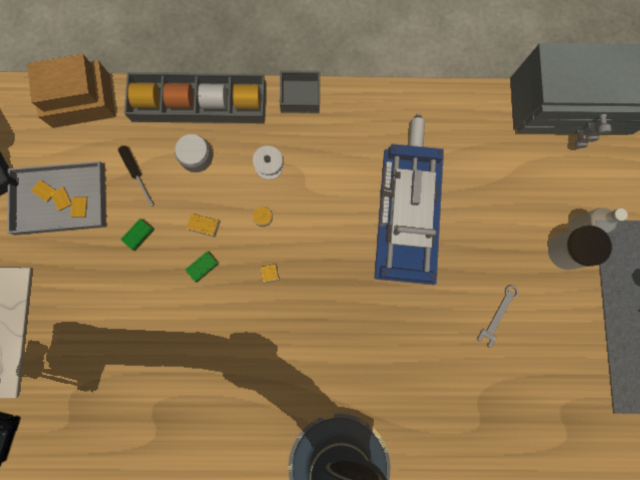

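View pics/scene0.png

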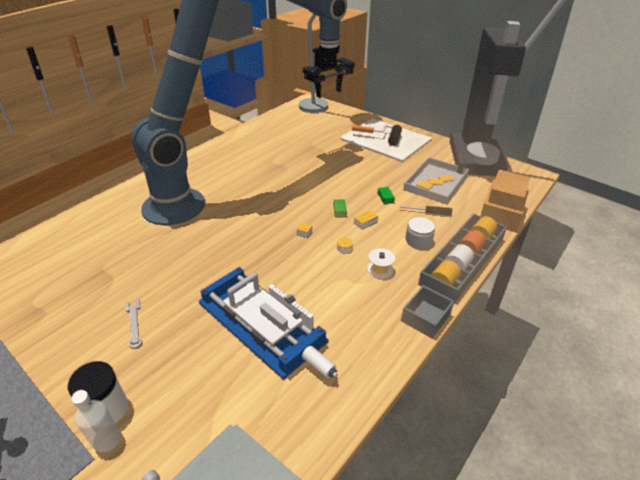

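The top view shows the long block at about (203,225), the square one at (269,273), the round one at (262,216), and the jig at about (410,215) with its handle towards the robot (413,231) and the rest at (416,187). The spring barrel is at (417,130). I'll zoom in next.

```bash
cat > h.py <<'E'
import numpy as np, cv2
from plant import optics
def ray(cam,uv):
    c=optics.camera_info(cam);K=np.array([[c['fx'],0,c['cx']],[0,c['fy'],c['cy']],[0,0,1]])
    T=c['world_from_camera'];n=cv2.undistortPoints(np.array(uv,float).reshape(-1,1,2),K,c['dist']).reshape(-1,2)
    return T[:3,3],np.c_[n,np.ones(len(n))]@T[:3,:3].T
def at(cam,uv,z):
    o,d=ray(cam,uv);return o+d*((z-o[2])/d[:,2])[:,None]
def proj(cam,P):
    c=optics.camera_info(cam);K=np.array([[c['fx'],0,c['cx']],[0,c['fy'],c['cy']],[0,0,1]])
    T=np.linalg.inv(c['world_from_camera']);return cv2.projectPoints(np.array(P,float).reshape(-1,1,3),cv2.Rodrigues(T[:3,:3])[0],T[:3,3],K,c['dist'])[0].reshape(-1,2)
def crop(img,x0,y0,w,h,s): return cv2.resize(img[y0:y0+h,x0:x0+w],None,fx=s,fy=s,interpolation=cv2.INTER_CUBIC)
E
python3 - <<'E'
from h import *
t=cv2.imread('pics/top0.png');s=cv2.imread('pics/scene0.png')
a=crop(t,365,110,90,180,3.3333);b=crop(s,195,260,150,130,3.3333)
o=np.zeros((600,800,3),np.uint8);o[:,:300]=a;o[:433,300:800]=b
c=crop(t,170,200,80,40,4);o[435:595,300:620]=c
cv2.imwrite('pics/c1.png',o)
m=cv2.inRange(cv2.cvtColor(t,cv2.COLOR_BGR2HSV),(15,190,120),(30,255,255))
n,l,st,ce=cv2.connectedComponentsWithStats(m)
for i in range(1,n):
    if st[i,4]>60:
        r=cv2.minAreaRect(np.argwhere(l==i)[:,::-1].astype(np.float32));bx=cv2.boxPoints(r)
        print(st[i],r,at('top',[r[0]],.023)[0].round(4),at('top',bx,.023)[:,:2].round(4).tolist())
E
```

```text
[129  84  25  21 473] ((141.0, 94.0), (20.0, 24.0), 90.0) [0.8894 0.503  0.023 ] [[0.916, 0.535], [0.9169, 0.4745], [0.863, 0.4712], [0.8621, 0.5312]]
[234  86  24  20 331] ((245.5, 95.5), (19.0, 23.0), 90.0) [0.8891 0.2392 0.023 ] [[0.9145, 0.2692], [0.9153, 0.2108], [0.8639, 0.2094], [0.8631, 0.2674]]
[ 33 181  53  35 708] ((60.229454040527344, 198.19522094726562), (57.18756866455078, 20.85566520690918), 24.443954467773438) [0.6167 0.68   0.023 ] [[0.6217, 0.7534], [0.6696, 0.7375], [0.6116, 0.6064], [0.5644, 0.6231]]
[254 208  17  16 208] ((262.0, 215.5), (15.0, 16.0), 90.0) [0.5785 0.1896 0.023 ] [[0.597, 0.2096], [0.5974, 0.1706], [0.5601, 0.1698], [0.5598, 0.2085]]
[188 215  28  19 348] ((201.7058868408203, 223.67649841308594), (25.951311111450195, 13.581995010375977), 14.03624439239502) [0.5569 0.3348 0.023 ] [[0.5481, 0.3687], [0.5807, 0.3624], [0.5657, 0.3008], [0.5332, 0.3074]]
[262 266  15  15 172] ((268.65386962890625, 272.7692565917969), (13.139781951904297, 13.139781951904297), 78.69007110595703) [0.4392 0.1703 0.023 ] [[0.4514, 0.189], [0.4578, 0.1584], [0.427, 0.1516], [0.4207, 0.1821]]
```

View pics/c1.png

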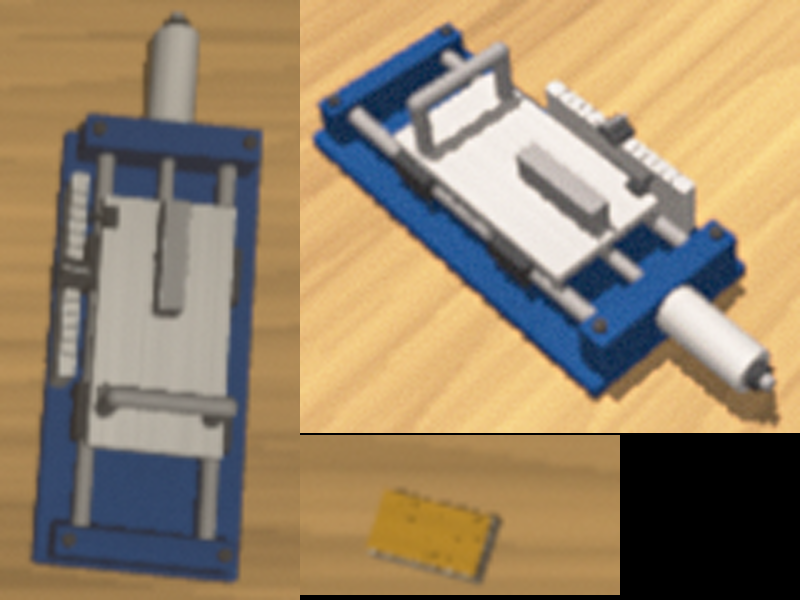

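Run:
```python
from h import *
f=lambda X:np.array([365,110])+(np.array(X)+.5)/3.3333-.5
g=lambda X:np.array([195,260])+(np.array(X)-[300,0]+.5)/3.3333-.5
p=lambda *a:print(*[np.round(x,4).tolist() if not isinstance(x,str) else x for x in a])
p('rest top',at('top',f([(165,202),(190,202),(182,305),(157,307)]),.08)[:,:2])
p('deck',at('top',f([(103,197),(237,207),(222,457),(90,443)]),.054)[:,:2])
p('bar',at('top',f([(97,400),(237,407)]),.1)[:,:2])
p('rest sc',at('scene',g([(518,150),(530,143),(607,205),(597,215)]),.08)[:,:2])
p('bar sc',at('scene',g([(413,103),(508,48)]),.107)[:,:2])
p('ptr sc',at('scene',g([(637,190)]),.056)[:,:2],'top',at('top',f([(105,217)]),.056)[:,:2])
p('mark sc',at('scene',g([(617,120)]),.075)[:,:2],'top',at('top',f([(75,270)]),.066)[:,:2])
p('base c',at('top',f([(35,562),(237,580)]),.01)[:,:2])
t=cv2.imread('pics/top0.png');s=cv2.imread('pics/scene0.png')
# block: brass+sides vs wood by saturation edge
for nm,im,(x0,y0,w,h) in(('top',t,(180,205,50,40)),('scene',s,(345,203,45,32))):
    hsv=cv2.cvtColor(im,cv2.COLOR_BGR2HSV)[y0:y0+h,x0:x0+w];m=cv2.inRange(hsv,(12,165,90),(35,255,255))
    n,l,st,ce=cv2.connectedComponentsWithStats(m);i=1+st[1:,4].argmax();c=ce[i]+[x0,y0];r=cv2.minAreaRect(np.argwhere(l==i)[:,::-1].astype(np.float32))
    P=at(nm,cv2.boxPoints(r)+[x0,y0],.023);e=[P[1]-P[0],P[2]-P[1]]
    p(nm,st[i],c,at(nm,[c],.023)[0],[float(np.linalg.norm(k)) for k in e],[float(np.arctan2(k[1],k[0])) for k in e])
o=np.zeros((600,800,3),np.uint8);o[:595,:350]=crop(t,380,160,50,85,7);o[:360,350:800]=crop(s,225,270,90,72,5);o[365:595,352:712]=crop(t,185,205,36,23,10)
cv2.imwrite('pics/c2.png',o)
```

```text
rest top [[0.6788, -0.1717], [0.6789, -0.1894], [0.6041, -0.1815], [0.6024, -0.164]]
deck [[0.6903, -0.1326], [0.6838, -0.2297], [0.5007, -0.2127], [0.5098, -0.1197]]
bar [[0.5322, -0.117], [0.5283, -0.2122]]
rest sc [[0.6017, -0.1817], [0.6036, -0.1715], [0.6844, -0.1793], [0.685, -0.1902]]
bar sc [[0.5314, -0.2133], [0.544, -0.1304]]
ptr sc [[0.6773, -0.141]] top [[0.6747, -0.1334]]
mark sc [[0.6335, -0.112]] top [[0.6323, -0.1093]]
base c [[0.4292, -0.0857], [0.4173, -0.232]]
top [7, 9, 30, 21, 417] [201.7698, 223.7026] [0.5568, 0.3347, 0.023] [0.037, 0.0675] [-0.2063, -1.8255]
scene [10, 8, 22, 13, 154] [365.6364, 216.6818] [0.5585, 0.3297, 0.023] [0.0777, 0.0426] [1.3081, -0.7216]
```

View pics/c2.png

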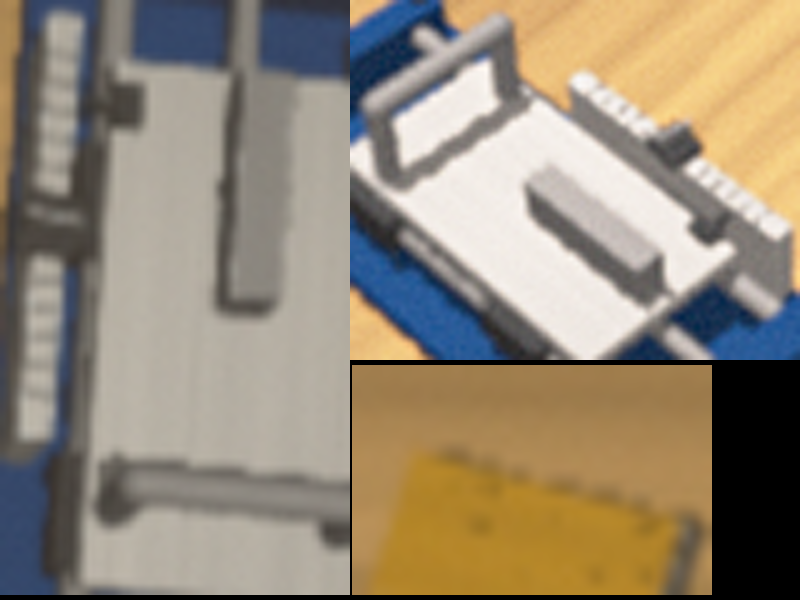

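The rest, the pointer at zoom (110,103) and the blade at (55,212) can be seen clearly. I'll fit the jig pose from both cameras.

```bash
cat > fit.py <<'E'
from h import *
from scipy.optimize import least_squares
ft=lambda X:np.array([380,160])+(np.array(X)+.5)/7-.5
fs=lambda X:np.array([225,270])+(np.array(X)-[350,0]+.5)/5-.5
f3=lambda X:np.array([365,110])+(np.array(X)+.5)/3.3333-.5
g3=lambda X:np.array([195,260])+(np.array(X)-[300,0]+.5)/3.3333-.5
T=[((40,9,0),ft((241,72))),((40,-9,0),ft((294,75))),((-40,-9,0),ft((277,300))),((-40,9,0),ft((231,300))),((-110,38,20),f3((97,400))),((-110,-38,20),f3((237,407)))]
S=[((-40,-9,0),fs((527,183))),((-40,9,0),fs((547,165))),((40,9,0),fs((663,245))),((40,-9,0),fs((640,265))),((-110,-38,27),fs((367,97))),((-110,38,27),fs((505,18)))]
D=[('top',(103,197),48),('top',(237,207),-48),('top',(222,457),-48),('top',(90,443),48)]
def W(q,p):
    c,s=np.cos(q[2]),np.sin(q[2]);p=np.array(p,float)/1000;return np.c_[q[0]+c*p[:,0]-s*p[:,1],q[1]+s*p[:,0]+c*p[:,1],.08+p[:,2]]
def res(q):
    r=[(proj('top',W(q,[a for a,_ in T]))+q[3:5]-[b for _,b in T]),(proj('scene',W(q,[a for a,_ in S]))+q[5:7]-[b for _,b in S])]
    d=at('top',f3([a[1] for a in D])-q[3:5],.054)[:,:2]-q[:2];n=np.array([-np.sin(q[2]),np.cos(q[2])])
    return np.r_[r[0].ravel(),r[1].ravel(),(d@n-np.array([a[2] for a in D])/1000)*440,q[3:7]]
if __name__=='__main__':
    o=least_squares(res,[.642,-.178,-.08,0,0,0,0],loss='soft_l1');q=o.x;print(q.round(4));print(res(q).round(1))
    ax=np.array([np.cos(q[2]),np.sin(q[2])]);n=np.array([-ax[1],ax[0]])
    def loc(P):d=P[:,:2]-q[:2];return np.c_[d@ax,d@n].round(4)
    print('ptr',loc(at('top',[ft((100,103))-q[3:5]],.056)),'mark',loc(at('top',ft([(40,210),(70,214)])-q[3:5],.075)),'sc ptr',loc(at('scene',[fs((712,212))-q[5:7]],.056)),'sc mark',loc(at('scene',[fs((670,133))-q[5:7]],.075)))
    print('handle',W(q,[(-110,0,20)]))
E
python3 fit.py
```

```text
[ 0.6406 -0.1777 -0.0781 -0.2441  0.1943  0.0056  0.5839]
[-0.  -0.4  0.  -0.2  0.8  0.6 -0.3 -0.   6.  -0.5 -2.5  0.3 -1.  -0.8
  0.7 -1.3  0.7  0.5 -0.5  0.9  1.6 -0.  -1.7 -0.2  0.1 -0.5  0.7 -0.4
 -0.2  0.2  0.   0.6]
ptr [[0.0317 0.0519]] mark [[-0.0134  0.0728]
 [-0.0139  0.0627]] sc ptr [[0.0242 0.053 ]] sc mark [[-0.0144  0.0632]]
handle [[ 0.53091798 -0.16913627  0.1       ]]
```

Both cameras agree. The carriage is at (0.641, -0.178) with yaw -0.078, and the pull to the mark is about 44 mm. The block is at (0.557, 0.335) with its long axis at 1.316 rad. Moving towards the block now.

Call:
servo_tool --claw 0.8 --increments '[{"xyz": [-3.35, -1.6, 0.5], "twist": [0, 0, 0.114]}, {"xyz": [-6.7, -3.2, 1.0], "twist": [0, 0, 0.228]}, {"xyz": [-10.05, -4.8, 1.5], "twist": [0, 0, 0.342]}, {"xyz": [-13.4, -6.4, 2.0], "twist": [0, 0, 0.456]}, {"xyz": [-16.75, -8.0, 2.5], "twist": [0, 0, 0.57]}]'

```text
time: 0.52
eef_pos: [0.2958, 0.5418, 0.197]
ee_rot: [-0.0, 0.389, 0.921, -0.0]
wrist_force: [-0.2, 1.3, -0.7]
width: 0.071
gripper_force: 0.0
```

```bash
cat > go.py <<'E'
import sys,numpy as np
from scipy.spatial.transform import Rotation as R
from plant import readout
# go.py x y z yaw_of_tool_y : delta from measured pose, in tool axes
x,y,z,a=map(float,sys.argv[1:5]);s=readout.observe();w=s['ee_rot'];M=R.from_quat([w[1],w[2],w[3],w[0]])
Y=np.array([np.cos(a),np.sin(a),0]);Z=np.array([0,0,-1]);G=R.from_matrix(np.c_[np.cross(Y,Z),Y,Z])
t=M.inv().apply(np.array([x,y,z])-s['eef_pos'])*100;r=(M.inv()*G).as_rotvec()
print('t',round(s['time'],2),'pos',s['eef_pos'].round(4),'xyz',t.round(2),'twist',r.round(3),'F',np.round(s['wrist_force'],1),'w',round(s['width'],4),'g',np.round(s['gripper_force'],1),'q7',round(s['joints'][6],2))
E
python3 go.py .557 .335 .15 -.255
```

```text
t 0.52 pos [0.2958 0.5418 0.197 ] xyz [-33.04   4.28   4.7 ] twist [-0.     0.     1.028] F [-0.2  1.3 -0.7] w 0.071 g 0.0 q7 -0.32
```

Call:
servo_tool --increments '[{"xyz": [-3.67, 0.47, 0.52], "twist": [0, 0, 0.114]}, {"xyz": [-7.34, 0.95, 1.04], "twist": [0, 0, 0.228]}, {"xyz": [-11.0, 1.42, 1.56], "twist": [0, 0, 0.342]}, {"xyz": [-14.68, 1.9, 2.1], "twist": [0, 0, 0.456]}, {"xyz": [-18.35, 2.37, 2.6], "twist": [0, 0, 0.57]}]'

```text
time: 0.93
eef_pos: [0.4414, 0.4277, 0.171]
ee_rot: [-0.0, 0.632, 0.775, -0.0]
wrist_force: [-0.3, 1.1, -0.3]
width: 0.0697
gripper_force: 0.0
```

```bash
python3 go.py .557 .335 .15 -.255
```

```text
t 0.93 pos [0.4414 0.4277 0.171 ] xyz [-11.41   9.46   2.1 ] twist [-0.001  0.     0.458] F [-0.3  1.1 -0.3] w 0.0697 g 0.0 q7 -0.51
```

Call:
servo_tool --increments '[{"xyz": [-2.85, 2.36, 0.5], "twist": [0, 0, 0.115]}, {"xyz": [-5.7, 4.73, 1.0], "twist": [0, 0, 0.23]}, {"xyz": [-8.55, 7.1, 1.6], "twist": [0, 0, 0.344]}, {"xyz": [-11.41, 9.46, 2.1], "twist": [0, 0, 0.458]}, {"xyz": [-11.41, 9.46, 2.1], "twist": [0, 0, 0.458]}]'

```text
time: 1.35
eef_pos: [0.5627, 0.3282, 0.1496]
ee_rot: [0.004, 0.794, 0.607, -0.0]
wrist_force: [0.7, -1.6, 0.9]
width: 0.0695
gripper_force: 0.0
```

```bash
python3 go.py .557 .335 .15 -.255
python3 - <<'E'
from h import *
t=optics.get_image('top')[:,:,::-1];s=optics.get_image('scene')[:,:,::-1]
o=np.zeros((600,800,3),np.uint8);o[:400,:400]=crop(t,150,180,100,100,4);o[:400,400:800]=crop(s,315,160,100,100,4);cv2.imwrite('pics/c3.png',o)
E
```

```text
t 1.35 pos [0.5627 0.3282 0.1496] xyz [ 0.51 -0.73 -0.05] twist [ 0.005  0.005 -0.01 ] F [ 0.7 -1.6  0.9] w 0.0695 g 0.0 q7 -0.66
```

View pics/c3.png

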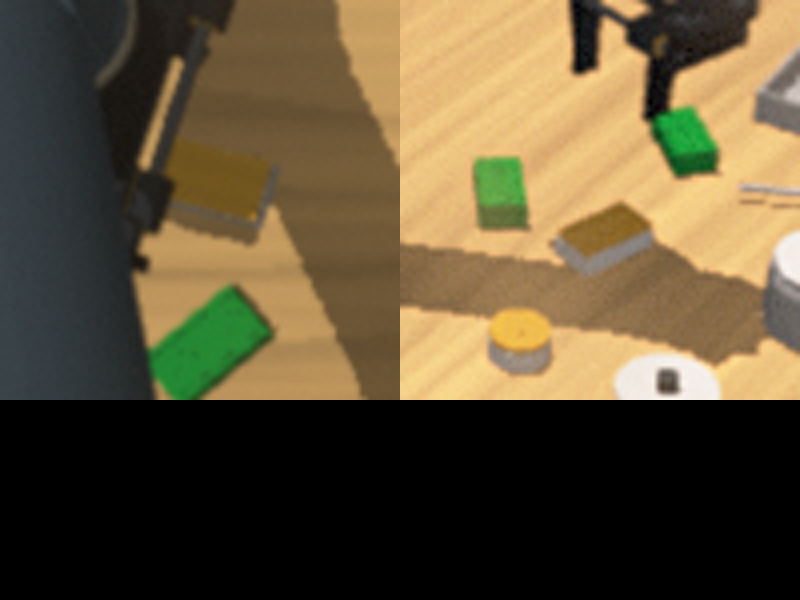

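The fingers are clear of the block and its neighbours. The block's face in the scene crop is centred at about (604,236).

```bash
python3 go.py .557 .335 .04 -.255; python3 -c "
from h import *
print(at('scene',(np.array([(555,240),(620,205),(652,233),(588,265),(604,236)])-[400,0]+.5)/4-.5+[315,160]-[0,.58],.023).round(4),at('top',[[201.75+.24,223.7-.19]],.023))"
```

```text
t 1.45 pos [0.5576 0.3349 0.1497] xyz [ 1.000e-02 -5.000e-02  1.097e+01] twist [-0.     0.002  0.002] F [-0.7  0.9 -0.2] w 0.0698 g 0.0 q7 -0.66
[[0.5356 0.2951 0.023 ]
 [0.549  0.3663 0.023 ]
 [0.5897 0.3509 0.023 ]
 [0.574  0.285  0.023 ]
 [0.5625 0.3237 0.023 ]] [[0.5573031  0.33416963 0.023     ]]
```

Call:
servo_tool --increments '[{"xyz": [0, -0.02, 2.8], "twist": [0, 0, 0]}, {"xyz": [0, -0.04, 5.6], "twist": [0, 0, 0]}, {"xyz": [0, -0.05, 8.4], "twist": [0, 0, 0]}, {"xyz": [0, -0.05, 10.8], "twist": [0, 0, 0]}, {"xyz": [0, -0.05, 12.0], "twist": [0, 0, 0]}]'

```text
time: 1.87
eef_pos: [0.5525, 0.3383, 0.0272]
ee_rot: [-0.001, 0.789, 0.615, -0.003]
wrist_force: [-1.3, -0.3, -0.7]
width: 0.0697
gripper_force: 0.0
```

```bash
python3 - <<'E'
from h import *
t=optics.get_image('top')[:,:,::-1];s=optics.get_image('scene')[:,:,::-1]
o=np.zeros((600,800,3),np.uint8);o[:400,:400]=crop(t,170,195,50,50,8);o[:400,400:800]=crop(s,335,185,50,50,8);cv2.imwrite('pics/c4.png',o)
a=(np.array([(520,330)])-[400,0]+.5)/4-.5+[315,160]-[0,.58];print(at('scene',a,.023))
E
python3 go.py .557 .335 .006 -.255
```

```text
[[0.57964544 0.18890935 0.023     ]]
t 1.97 pos [0.5534 0.3378 0.0282] xyz [-0.18  0.42  2.22] twist [-0.004  0.003  0.008] F [-0.7 -0.2 -0. ] w 0.0702 g 0.0 q7 -0.6
```

View pics/c4.png

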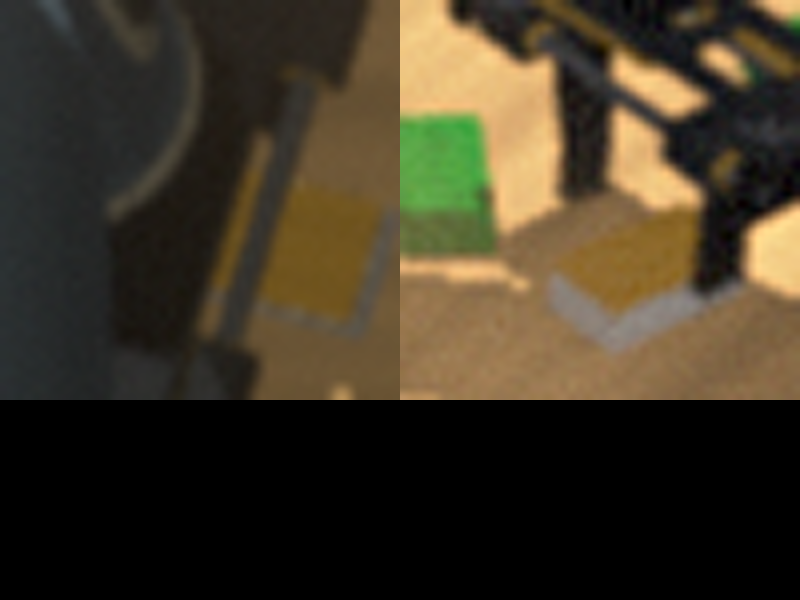

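Run:
```python
from h import *
sc=at('scene',(np.array([(607,310),(553,272)])-[400,0]+.5)/8-.5+[335,185]-[0,.58],.023)
tp=at('top',(np.array([(350,318),(388,207)])*1.+.5)/8-.5+[170,195]-[-.24,.19],.023)
print('scene A,B',sc.round(4),'top A, D?',tp.round(4))
for c in((.557,.334),(.560,.327)):
    L=np.array([.252,.968]);S=np.array([.968,-.252]);c=np.array(c);P=[np.r_[c+i*.035*L+j*.02*S,.023] for i,j in((-1,1),(-1,-1),(1,-1),(1,1))]
    print(c,'scene px',(proj('scene',P)+[0,.58]).round(1).tolist(),'top',(proj('top',P)+[-.24,.19]).round(1).tolist())
```

```text
scene A,B [[0.5637 0.2934 0.023 ]
 [0.5331 0.3003 0.023 ]] top A, D? [[0.5315 0.3052 0.023 ]
 [0.5657 0.2951 0.023 ]]
[0.557 0.334] scene px [[361.8, 223.5], [353.5, 217.3], [370.1, 209.6], [378.5, 215.6]] top [[218.1, 219.7], [213.3, 235.4], [185.4, 228.0], [190.4, 212.3]]
[0.56  0.327] scene px [[361.3, 225.0], [353.0, 218.7], [369.7, 211.0], [378.1, 217.0]] top [[221.1, 218.5], [216.2, 234.2], [188.4, 226.8], [193.4, 211.1]]
```

```bash
python3 go.py .557 .3335 .006 -.255
```

```text
t 1.97 pos [0.5534 0.3378 0.0282] xyz [-0.33  0.46  2.22] twist [-0.004  0.003  0.008] F [-0.7 -0.2 -0. ] w 0.0702 g 0.0 q7 -0.6
```

Call:
servo_tool --increments '[{"xyz": [-0.1, 0.0, 0.7], "twist": [0, 0, 0]}, {"xyz": [-0.1, 0.0, 1.4], "twist": [0, 0, 0]}, {"xyz": [-0.1, 0.0, 2.0], "twist": [0, 0, 0]}, {"xyz": [-0.1, 0, 2.2], "twist": [0, 0, 0]}, {"xyz": [-0.1, 0, 2.2], "twist": [0, 0, 0]}]'

```text
time: 2.38
eef_pos: [0.5557, 0.3363, 0.0084]
ee_rot: [-0.0, 0.79, 0.613, -0.0]
wrist_force: [-0.3, 0.2, -0.7]
width: 0.0698
gripper_force: 0.0
```

```bash
python3 go.py .557 .3335 .006 -.255
```

```text
t 2.38 pos [0.5557 0.3363 0.0084] xyz [-0.24  0.2   0.24] twist [-0.     0.     0.005] F [-0.3  0.2 -0.7] w 0.0698 g 0.0 q7 -0.59
```

Settled. I'll apply the small correction and then close in the same call, since closing takes a few rows.

Call:
servo_tool --increments '[{"xyz": [-0.1, 0.1, 0.1], "twist": [0, 0, 0]}, {"xyz": [-0.2, 0.2, 0.2], "twist": [0, 0, 0]}, {"xyz": [-0.25, 0.2, 0.2], "twist": [0, 0, 0]}, {"xyz": [-0.25, 0.2, 0.2], "twist": [0, 0, 0]}, {"xyz": [-0.25, 0.2, 0.2], "twist": [0, 0, 0]}]'

```text
time: 2.8
eef_pos: [0.5573, 0.3333, 0.0067]
ee_rot: [-0.0, 0.79, 0.613, 0.0]
wrist_force: [-0.3, -1.3, 0.1]
width: 0.0697
gripper_force: 0.0
```

Call:
servo_tool --claw 0 --increments '[{"xyz": [0, 0, 0], "twist": [0, 0, 0]}, {"xyz": [0, 0, 0], "twist": [0, 0, 0]}, {"xyz": [0, 0, 0], "twist": [0, 0, 0]}, {"xyz": [0, 0, 0], "twist": [0, 0, 0]}, {"xyz": [0, 0, 0], "twist": [0, 0, 0]}]'

```text
time: 3.22
eef_pos: [0.5572, 0.3334, 0.0065]
ee_rot: [-0.0, 0.79, 0.613, 0.0]
wrist_force: [-0.2, 0.7, 0.0]
width: 0.0444
gripper_force: 0.0
```

Call:
servo_tool --increments '[{"xyz": [0, 0, 0], "twist": [0, 0, 0]}, {"xyz": [0, 0, 0], "twist": [0, 0, 0]}, {"xyz": [0, 0, 0], "twist": [0, 0, 0]}, {"xyz": [0, 0, 0], "twist": [0, 0, 0]}, {"xyz": [0, 0, 0], "twist": [0, 0, 0]}]'

```text
time: 3.63
eef_pos: [0.557, 0.3334, 0.0065]
ee_rot: [-0.0, 0.79, 0.613, -0.0]
wrist_force: [-2.5, -0.1, 0.6]
width: 0.0395
gripper_force: 30.0
```

Call:
servo_tool --increments '[{"xyz": [0, 0, -1.5], "twist": [0, 0, 0]}, {"xyz": [0, 0, -4.5], "twist": [0, 0, 0]}, {"xyz": [0, 0, -8.0], "twist": [0, 0, 0]}, {"xyz": [0, 0, -11.5], "twist": [0, 0, 0]}, {"xyz": [0, 0, -14.0], "twist": [0, 0, 0]}]'

```text
time: 4.05
eef_pos: [0.5579, 0.3334, 0.149]
ee_rot: [0.0, 0.79, 0.613, 0.001]
wrist_force: [1.4, 0.2, -2.6]
width: 0.0396
gripper_force: 30.0
```

```bash
python3 go.py .6406 -.1777 .16 -1.649
```

```text
t 4.05 pos [0.5579 0.3334 0.149 ] xyz [-47.47  20.67  -1.14] twist [ 0.    -0.003  1.399] F [ 1.4  0.2 -2.6] w 0.0396 g 30.0 q7 -0.65
```

Call:
servo_tool --increments '[{"xyz": [-1.6, 0.7, -0.3], "twist": [0, 0, 0.05]}, {"xyz": [-4.75, 2.05, -0.7], "twist": [0, 0, 0.14]}, {"xyz": [-7.9, 3.45, -1.1], "twist": [0, 0, 0.233]}, {"xyz": [-11.1, 4.8, -1.1], "twist": [0, 0, 0.327]}, {"xyz": [-14.25, 6.2, -1.1], "twist": [0, 0, 0.42]}]'

```text
time: 4.47
eef_pos: [0.5813, 0.1774, 0.1566]
ee_rot: [0.0, 0.902, 0.433, -0.001]
wrist_force: [-0.4, -0.3, -3.8]
width: 0.0394
gripper_force: 30.0
```

```bash
python3 go.py .6406 -.1777 .16 -1.649
```

```text
t 4.47 pos [0.5813 0.1774 0.1566] xyz [-24.    26.84  -0.32] twist [0.    0.001 0.973] F [-0.4 -0.3 -3.8] w 0.0394 g 30.0 q7 -0.78
```

Call:
servo_tool --increments '[{"xyz": [-2.4, 2.68, 0], "twist": [0, 0, 0.097]}, {"xyz": [-4.8, 5.36, 0], "twist": [0, 0, 0.195]}, {"xyz": [-7.2, 8.05, 0], "twist": [0, 0, 0.292]}, {"xyz": [-9.6, 10.7, 0], "twist": [0, 0, 0.39]}, {"xyz": [-11.6, 13.0, 0], "twist": [0, 0, 0.487]}]'

```text
time: 4.88
eef_pos: [0.6107, 0.0045, 0.1565]
ee_rot: [0.0, 0.98, 0.201, -0.001]
wrist_force: [-0.0, -0.4, -3.1]
width: 0.0392
gripper_force: 30.0
```

```bash
python3 go.py .6406 -.1777 .16 -1.649
```

```text
t 4.88 pos [0.6107 0.0045 0.1565] xyz [-4.45 17.92 -0.33] twist [0.001 0.002 0.484] F [-0.  -0.4 -3.1] w 0.0392 g 30.0 q7 -0.91
```

Call:
servo_tool --increments '[{"xyz": [-0.9, 3.6, -0.1], "twist": [0, 0, 0.1]}, {"xyz": [-1.8, 7.2, -0.2], "twist": [0, 0, 0.2]}, {"xyz": [-2.7, 10.8, -0.3], "twist": [0, 0, 0.3]}, {"xyz": [-3.5, 14.0, -0.3], "twist": [0, 0, 0.4]}, {"xyz": [-4.1, 16.4, -0.3], "twist": [0, 0, 0.484]}]'

```text
time: 5.3
eef_pos: [0.6389, -0.163, 0.1595]
ee_rot: [0.001, 0.999, -0.04, -0.001]
wrist_force: [0.0, 0.2, -2.8]
width: 0.0397
gripper_force: 30.0
```

Call:
servo_tool --increments '[{"xyz": [0, 0, 0], "twist": [0, 0, 0]}, {"xyz": [0, 0, 0], "twist": [0, 0, 0]}, {"xyz": [0, 0, 0], "twist": [0, 0, 0]}, {"xyz": [0, 0, 0], "twist": [0, 0, 0]}, {"xyz": [0, 0, 0], "twist": [0, 0, 0]}]'

```text
time: 5.72
eef_pos: [0.6402, -0.1565, 0.16]
ee_rot: [-0.001, 0.999, -0.034, -0.0]
wrist_force: [0.3, -0.1, -2.8]
width: 0.0397
gripper_force: 30.0
```

```bash
python3 go.py .6406 -.1777 .16 -1.649
```

```text
t 5.72 pos [ 0.6402 -0.1565  0.16  ] xyz [ 0.18  2.11 -0.  ] twist [-0.001  0.001  0.01 ] F [ 0.3 -0.1 -2.8] w 0.0397 g 30.0 q7 -1.05
```

Call:
servo_tool --increments '[{"xyz": [0.1, 1.0, 0.0], "twist": [0, 0, 0.01]}, {"xyz": [0.2, 2.1, 1.0], "twist": [0, 0, 0.01]}, {"xyz": [0.2, 2.1, 3.0], "twist": [0, 0, 0.01]}, {"xyz": [0.2, 2.1, 5.0], "twist": [0, 0, 0.01]}, {"xyz": [0.2, 2.1, 5.8], "twist": [0, 0, 0.01]}]'

```text
time: 6.13
eef_pos: [0.6388, -0.18, 0.0993]
ee_rot: [-0.0, 0.999, -0.041, -0.002]
wrist_force: [-0.3, 0.2, -2.7]
width: 0.0396
gripper_force: 30.0
```

Call:
servo_tool --increments '[{"xyz": [0, 0, 0], "twist": [0, 0, 0]}, {"xyz": [0, 0, 0], "twist": [0, 0, 0]}, {"xyz": [0, 0, 0], "twist": [0, 0, 0]}, {"xyz": [0, 0, 0], "twist": [0, 0, 0]}, {"xyz": [0, 0, 0], "twist": [0, 0, 0]}]'

```text
time: 6.55
eef_pos: [0.6414, -0.1797, 0.1036]
ee_rot: [0.0, 0.999, -0.04, 0.001]
wrist_force: [-0.6, -0.2, -2.3]
width: 0.0399
gripper_force: 30.0
```

```bash
python3 go.py .6406 -.1777 .0865 -1.649
python3 - <<'E'
from h import *
t=optics.get_image('top')[:,:,::-1];s=optics.get_image('scene')[:,:,::-1]
o=np.zeros((600,800,3),np.uint8);o[:600,:350]=crop(t,380,140,70,120,5);o[:450,350:800]=crop(s,225,260,90,90,5);cv2.imwrite('pics/c5.png',o)
E
```

```text
t 6.55 pos [ 0.6414 -0.1797  0.1036] xyz [-0.1  -0.19  1.71] twist [ 0.    -0.002 -0.002] F [-0.6 -0.2 -2.3] w 0.0399 g 30.0 q7 -0.99
```

View pics/c5.png

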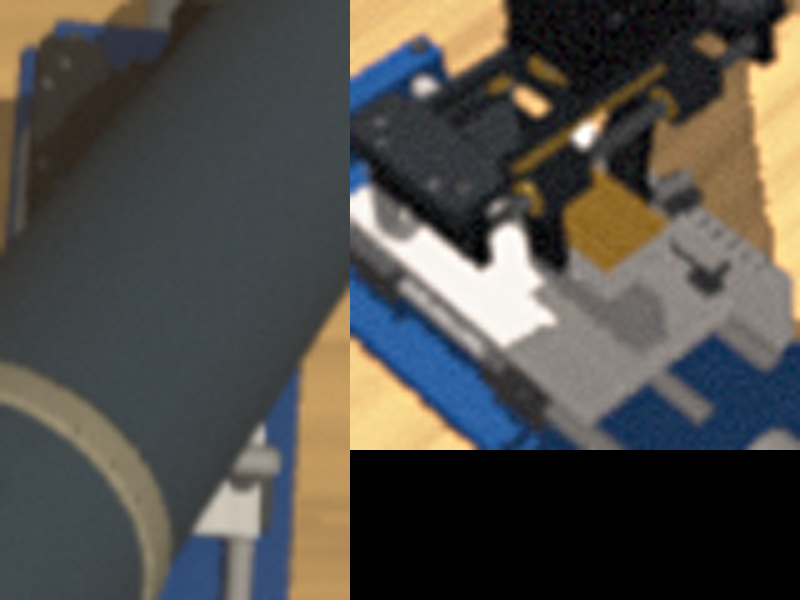

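The block is over the rest. Its +x end corners are at crop (665,222) and (605,270), so I'll check those against the carriage frame.

```bash
python3 - <<'E'
from h import *
q=np.array([.6406,-.1777,-.0781]);P=at('scene',(np.array([(667,222),(606,271)])-[350,0]+.5)/5-.5+[225,260]-[0,.58],.120)[:,:2]-q[:2]
c,s=np.cos(q[2]),np.sin(q[2]);print((P@np.array([[c,-s],[s,c]])).round(4))
E
python3 go.py .6406 -.1777 .0865 -1.649
```

```text
[[ 0.0341  0.0173]
 [ 0.0357 -0.0215]]
t 6.65 pos [ 0.6412 -0.1794  0.1033] xyz [-0.08 -0.17  1.68] twist [-0.    -0.001 -0.002] F [ 0.2  0.9 -3.5] w 0.0395 g 30.0 q7 -0.99
```

The block is where it should be, within about 2 mm. Lowering it now.

Call:
servo_tool --increments '[{"xyz": [-0.05, -0.15, 0.4], "twist": [0, 0, 0]}, {"xyz": [-0.05, -0.15, 0.8], "twist": [0, 0, 0]}, {"xyz": [-0.05, -0.15, 1.1], "twist": [0, 0, 0]}, {"xyz": [-0.05, -0.15, 1.35], "twist": [0, 0, 0]}, {"xyz": [-0.05, -0.15, 1.45], "twist": [0, 0, 0]}]'

```text
time: 7.07
eef_pos: [0.6401, -0.1777, 0.0872]
ee_rot: [-0.0, 0.999, -0.04, -0.001]
wrist_force: [-0.2, 1.0, -2.9]
width: 0.0399
gripper_force: 30.0
```

Call:
servo_tool --increments '[{"xyz": [0, 0, 0.05], "twist": [0, 0, 0]}, {"xyz": [0, 0, 0.1], "twist": [0, 0, 0]}, {"xyz": [0, 0, 0.1], "twist": [0, 0, 0]}, {"xyz": [0, 0, 0.1], "twist": [0, 0, 0]}, {"xyz": [0, 0, 0.1], "twist": [0, 0, 0]}]'

```text
time: 7.48
eef_pos: [0.6405, -0.1779, 0.0872]
ee_rot: [-0.0, 0.999, -0.04, 0.0]
wrist_force: [-0.2, -0.1, -2.9]
width: 0.0394
gripper_force: 30.0
```

```bash
python3 go.py .6406 -.1777 .0865 -1.649
```

```text
t 7.48 pos [ 0.6405 -0.1779  0.0872] xyz [ 0.   -0.02  0.07] twist [-0.    -0.    -0.002] F [-0.2 -0.1 -2.9] w 0.0394 g 30.0 q7 -0.98
```

Call:
servo_tool --increments '[{"xyz": [0, 0, 0.05], "twist": [0, 0, 0]}, {"xyz": [0, 0, 0.1], "twist": [0, 0, 0]}, {"xyz": [0, 0, 0.1], "twist": [0, 0, 0]}, {"xyz": [0, 0, 0.1], "twist": [0, 0, 0]}, {"xyz": [0, 0, 0.1], "twist": [0, 0, 0]}]'

```text
time: 7.9
eef_pos: [0.6406, -0.1779, 0.0865]
ee_rot: [-0.0, 0.999, -0.04, 0.0]
wrist_force: [-1.9, 0.4, 2.0]
width: 0.0402
gripper_force: 30.0
```

Call:
servo_tool --increments '[{"xyz": [0, 0, 0.05], "twist": [0, 0, 0]}, {"xyz": [0, 0, 0.05], "twist": [0, 0, 0]}, {"xyz": [0, 0, 0.05], "twist": [0, 0, 0]}, {"xyz": [0, 0, 0.05], "twist": [0, 0, 0]}, {"xyz": [0, 0, 0.05], "twist": [0, 0, 0]}]'

```text
time: 8.32
eef_pos: [0.6406, -0.1779, 0.0865]
ee_rot: [-0.0, 0.999, -0.04, 0.0]
wrist_force: [-1.6, 1.4, 6.0]
width: 0.0394
gripper_force: 30.0
```

The block has touched the rest, so I'll ease off slightly and open the gripper.

Call:
servo_tool --increments '[{"xyz": [0, 0, -0.05], "twist": [0, 0, 0]}, {"xyz": [0, 0, -0.08], "twist": [0, 0, 0]}, {"xyz": [0, 0, -0.08], "twist": [0, 0, 0]}, {"xyz": [0, 0, -0.08], "twist": [0, 0, 0]}, {"xyz": [0, 0, -0.08], "twist": [0, 0, 0]}]'

```text
time: 8.73
eef_pos: [0.6406, -0.178, 0.0865]
ee_rot: [-0.0, 0.999, -0.04, 0.0]
wrist_force: [-2.1, 1.1, 2.6]
width: 0.0396
gripper_force: 30.0
```

Call:
servo_tool --claw 0.75 --increments '[{"xyz": [0, 0, 0], "twist": [0, 0, 0]}, {"xyz": [0, 0, 0], "twist": [0, 0, 0]}, {"xyz": [0, 0, 0], "twist": [0, 0, 0]}, {"xyz": [0, 0, 0], "twist": [0, 0, 0]}, {"xyz": [0, 0, 0], "twist": [0, 0, 0]}]'

```text
time: 9.15
eef_pos: [0.6404, -0.1779, 0.0861]
ee_rot: [0.0, 0.999, -0.04, -0.0]
wrist_force: [-0.3, 0.2, 0.2]
width: 0.0624
gripper_force: 0.0
```

Call:
servo_tool --increments '[{"xyz": [0, 0, -1.5], "twist": [0, 0, 0]}, {"xyz": [0, 0, -4], "twist": [0, 0, 0]}, {"xyz": [0, 0, -7], "twist": [0, 0, 0]}, {"xyz": [0, 0, -10], "twist": [0, 0, 0]}, {"xyz": [0, 0, -12], "twist": [0, 0, 0]}]'

```text
time: 9.57
eef_pos: [0.6413, -0.1789, 0.2106]
ee_rot: [0.001, 0.999, -0.04, 0.002]
wrist_force: [-0.1, -0.6, -0.3]
width: 0.065
gripper_force: 0.0
```

```bash
python3 go.py .5309 -.1691 .20 -.078
python3 - <<'E'
from h import *
t=optics.get_image('top')[:,:,::-1];s=optics.get_image('scene')[:,:,::-1]
o=np.zeros((600,800,3),np.uint8);o[:600,:350]=crop(t,380,140,70,120,5);o[:450,350:800]=crop(s,225,260,90,90,5);cv2.imwrite('pics/c6.png',o)
E
```

```text
t 9.57 pos [ 0.6413 -0.1789  0.2106] xyz [-11.09  -0.09   1.01] twist [ 0.004 -0.003 -1.574] F [-0.1 -0.6 -0.3] w 0.065 g 0.0 q7 -1.06
```

View pics/c6.png

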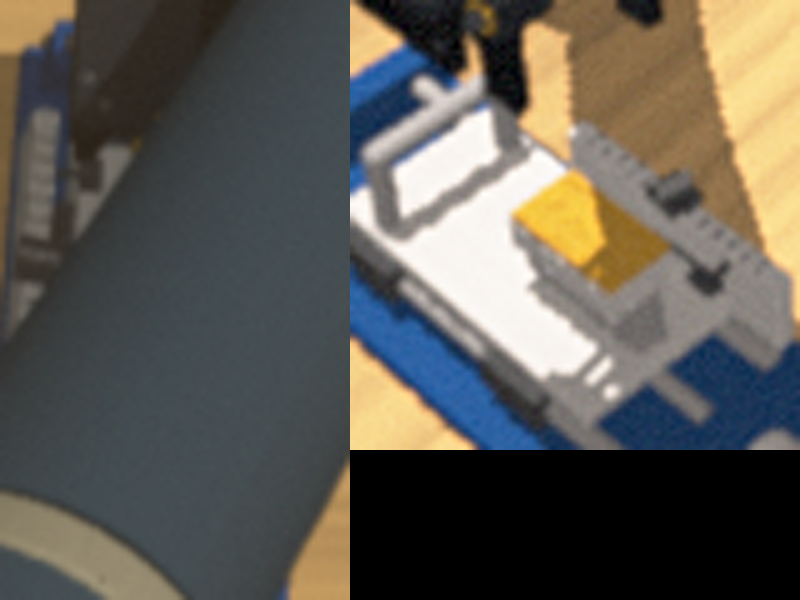

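The block sits level on the rest, corners at crop (513,215), (577,170), (670,243), (611,293). Next I'll move to the handle, turning the tool by -1.574.

Call:
servo_tool --claw 0.5 --increments '[{"xyz": [-2.2, 0, 0], "twist": [0, 0, -0.115]}, {"xyz": [-4.4, 0, 0], "twist": [0, 0, -0.23]}, {"xyz": [-6.7, 0, 0], "twist": [0, 0, -0.345]}, {"xyz": [-9.0, 0, 0], "twist": [0, 0, -0.46]}, {"xyz": [-11.1, 0, 0], "twist": [0, 0, -0.575]}]'

```text
time: 10.08
eef_pos: [0.5279, -0.1689, 0.2061]
ee_rot: [-0.0, 0.969, 0.248, -0.0]
wrist_force: [-0.8, 0.1, -0.4]
width: 0.0451
gripper_force: 0.0
```

Call:
servo_tool --increments '[{"xyz": [0, 0, 0], "twist": [0, 0, -0.115]}, {"xyz": [0, 0, 0], "twist": [0, 0, -0.23]}, {"xyz": [0, 0, 0], "twist": [0, 0, -0.345]}, {"xyz": [0, 0, 0], "twist": [0, 0, -0.46]}, {"xyz": [0, 0, 0], "twist": [0, 0, -0.575]}]'

```text
time: 10.5
eef_pos: [0.5293, -0.1689, 0.2063]
ee_rot: [-0.0, 0.859, 0.512, -0.0]
wrist_force: [-0.6, -0.5, -0.5]
width: 0.0437
gripper_force: 0.0
```

Call:
servo_tool --increments '[{"xyz": [0, 0, 0.3], "twist": [0, 0, -0.11]}, {"xyz": [0, 0, 1], "twist": [0, 0, -0.22]}, {"xyz": [0, 0, 2], "twist": [0, 0, -0.33]}, {"xyz": [0, 0, 2.5], "twist": [0, 0, -0.424]}, {"xyz": [0, 0, 2.5], "twist": [0, 0, -0.424]}]'

```text
time: 10.92
eef_pos: [0.5285, -0.1687, 0.1801]
ee_rot: [-0.001, 0.733, 0.68, -0.001]
wrist_force: [0.3, 0.8, -0.3]
width: 0.0436
gripper_force: 0.0
```

```bash
python3 go.py .5309 -.1691 .15 -.078
python3 - <<'E'
from h import *
s=cv2.imread('pics/c6.png')
q=np.array([.6406,-.1777,-.0781]);c,s=np.cos(q[2]),np.sin(q[2]);M=np.array([[c,-s],[s,c]])
f=lambda X,z:((at('scene',(np.array(X)-[350,0]+.5)/5-.5+[225,260]-[0,.58],z)[:,:2]-q[:2])@M).round(4).tolist()
print('block',f([(513,215),(577,170),(670,243),(611,293)],.103),'bar',f([(367,152),(488,85)],.105),'ptr',f([(712,275)],.056),'mark',f([(668,183)],.075))
E
```

```text
t 10.92 pos [ 0.5285 -0.1687  0.1801] xyz [-0.02  0.25  3.01] twist [-0.003 -0.001  0.002] F [ 0.3  0.8 -0.3] w 0.0436 g 0.0 q7 0.35
block [[-0.0323, -0.0188], [-0.0322, 0.021], [0.0327, 0.0196], [0.0352, -0.0193]] bar [[-0.1118, -0.0416], [-0.105, 0.0281]] ptr [[0.03, 0.0473]] mark [[-0.0151, 0.0625]]
```

The block is centred on the rest to about 1 mm. Descending on the handle.

Call:
servo_tool --increments '[{"xyz": [0, 0.2, 2.0], "twist": [0, 0, 0]}, {"xyz": [0, 0.2, 4.5], "twist": [0, 0, 0]}, {"xyz": [0, 0.2, 7.0], "twist": [0, 0, 0]}, {"xyz": [0, 0.2, 9.0], "twist": [0, 0, 0]}, {"xyz": [0, 0.2, 9.9], "twist": [0, 0, 0]}]'

```text
time: 11.33
eef_pos: [0.5302, -0.1687, 0.0801]
ee_rot: [-0.002, 0.735, 0.679, -0.001]
wrist_force: [0.5, 0.8, 0.8]
width: 0.0434
gripper_force: 0.0
```

Call:
servo_tool --increments '[{"xyz": [0, 0, 0], "twist": [0, 0, 0]}, {"xyz": [0, 0, 0], "twist": [0, 0, 0]}, {"xyz": [0, 0, 0], "twist": [0, 0, 0]}, {"xyz": [0, 0, 0], "twist": [0, 0, 0]}, {"xyz": [0, 0, 0], "twist": [0, 0, 0]}]'

```text
time: 11.75
eef_pos: [0.5326, -0.1694, 0.0835]
ee_rot: [0.001, 0.734, 0.679, 0.001]
wrist_force: [0.7, -0.2, 0.7]
width: 0.0432
gripper_force: 0.0
```

```bash
python3 go.py .5309 -.1691 .081 -.078
```

```text
t 11.75 pos [ 0.5326 -0.1694  0.0835] xyz [ 0.01 -0.17  0.25] twist [0.002 0.    0.001] F [ 0.7 -0.2  0.7] w 0.0432 g 0.0 q7 0.43
```

Call:
servo_tool --claw 0 --increments '[{"xyz": [0, -0.1, 0.2], "twist": [0, 0, 0]}, {"xyz": [0, -0.1, 0.2], "twist": [0, 0, 0]}, {"xyz": [0, -0.1, 0.2], "twist": [0, 0, 0]}, {"xyz": [0, -0.1, 0.2], "twist": [0, 0, 0]}, {"xyz": [0, -0.1, 0.2], "twist": [0, 0, 0]}]'

```text
time: 12.17
eef_pos: [0.5308, -0.1691, 0.0803]
ee_rot: [-0.0, 0.734, 0.679, 0.0]
wrist_force: [0.5, -0.8, -1.0]
width: 0.0181
gripper_force: 0.0
```

Call:
servo_tool --increments '[{"xyz": [0, 0, 0], "twist": [0, 0, 0]}, {"xyz": [0, 0, 0], "twist": [0, 0, 0]}, {"xyz": [0, 0, 0], "twist": [0, 0, 0]}, {"xyz": [0, 0, 0], "twist": [0, 0, 0]}, {"xyz": [0, 0, 0], "twist": [0, 0, 0]}]'

```text
time: 12.58
eef_pos: [0.5315, -0.1691, 0.0804]
ee_rot: [0.001, 0.734, 0.679, 0.0]
wrist_force: [3.5, -0.4, -2.6]
width: 0.0129
gripper_force: 30.0
```

```bash
python3 go.py .5309 -.1691 .081 -.078
```

```text
t 12.58 pos [ 0.5315 -0.1691  0.0804] xyz [-0.   -0.06 -0.06] twist [0.001 0.    0.001] F [ 3.5 -0.4 -2.6] w 0.0129 g 30.0 q7 0.43
```

The handle is held. Pulling slowly along tool -y.

Call:
servo_tool --increments '[{"xyz": [0, -0.08, 0], "twist": [0, 0, 0]}, {"xyz": [0, -0.24, 0], "twist": [0, 0, 0]}, {"xyz": [0, -0.44, 0], "twist": [0, 0, 0]}, {"xyz": [0, -0.64, 0], "twist": [0, 0, 0]}, {"xyz": [0, -0.84, 0], "twist": [0, 0, 0]}]'

```text
time: 13.0
eef_pos: [0.5223, -0.1683, 0.0804]
ee_rot: [0.0, 0.734, 0.679, 0.0]
wrist_force: [3.5, -0.6, -2.7]
width: 0.013
gripper_force: 29.9
```

Call:
servo_tool --increments '[{"xyz": [0, -0.2, 0], "twist": [0, 0, 0]}, {"xyz": [0, -0.4, 0], "twist": [0, 0, 0]}, {"xyz": [0, -0.6, 0], "twist": [0, 0, 0]}, {"xyz": [0, -0.8, 0], "twist": [0, 0, 0]}, {"xyz": [0, -1.0, 0], "twist": [0, 0, 0]}]'

```text
time: 13.42
eef_pos: [0.5124, -0.1674, 0.0803]
ee_rot: [0.0, 0.734, 0.679, 0.0]
wrist_force: [5.1, 0.2, -2.9]
width: 0.013
gripper_force: 29.9
```

Call:
servo_tool --increments '[{"xyz": [0, -0.2, 0], "twist": [0, 0, 0]}, {"xyz": [0, -0.4, 0], "twist": [0, 0, 0]}, {"xyz": [0, -0.6, 0], "twist": [0, 0, 0]}, {"xyz": [0, -0.8, 0], "twist": [0, 0, 0]}, {"xyz": [0, -1.0, 0], "twist": [0, 0, 0]}]'

```text
time: 13.83
eef_pos: [0.5026, -0.1666, 0.0804]
ee_rot: [0.0, 0.734, 0.679, 0.0]
wrist_force: [5.9, 1.0, -4.4]
width: 0.0131
gripper_force: 29.9
```

Call:
servo_tool --increments '[{"xyz": [0, -0.2, 0], "twist": [0, 0, 0]}, {"xyz": [0, -0.4, 0], "twist": [0, 0, 0]}, {"xyz": [0, -0.6, 0], "twist": [0, 0, 0]}, {"xyz": [0, -0.8, 0], "twist": [0, 0, 0]}, {"xyz": [0, -0.95, 0], "twist": [0, 0, 0]}]'

```text
time: 14.25
eef_pos: [0.4933, -0.1657, 0.0804]
ee_rot: [0.0, 0.734, 0.68, 0.0]
wrist_force: [6.7, 1.8, -3.5]
width: 0.0131
gripper_force: 29.9
```

Call:
servo_tool --increments '[{"xyz": [0, -0.1, 0], "twist": [0, 0, 0]}, {"xyz": [0, -0.15, 0], "twist": [0, 0, 0]}, {"xyz": [0, -0.2, 0], "twist": [0, 0, 0]}, {"xyz": [0, -0.2, 0], "twist": [0, 0, 0]}, {"xyz": [0, -0.2, 0], "twist": [0, 0, 0]}]'

```text
time: 14.67
eef_pos: [0.4913, -0.1655, 0.0804]
ee_rot: [0.0, 0.734, 0.68, 0.0]
wrist_force: [6.2, 0.8, -4.6]
width: 0.0128
gripper_force: 29.9
```

```bash
python3 go.py .5309 -.1691 .081 -.078
python3 - <<'E'
from h import *
t=optics.get_image('top')[:,:,::-1];s=optics.get_image('scene')[:,:,::-1]
cv2.imwrite('pics/s7.png',s)
o=np.zeros((600,800,3),np.uint8);o[:600,:350]=crop(t,380,140,70,120,5);o[:450,350:800]=crop(s,225,260,90,90,5);cv2.imwrite('pics/c7.png',o)
E
```

```text
t 14.67 pos [ 0.4913 -0.1655  0.0804] xyz [-0.05  3.97 -0.06] twist [ 0.001 -0.001  0.001] F [ 6.2  0.8 -4.6] w 0.0128 g 29.9 q7 0.44
```

View pics/c7.png

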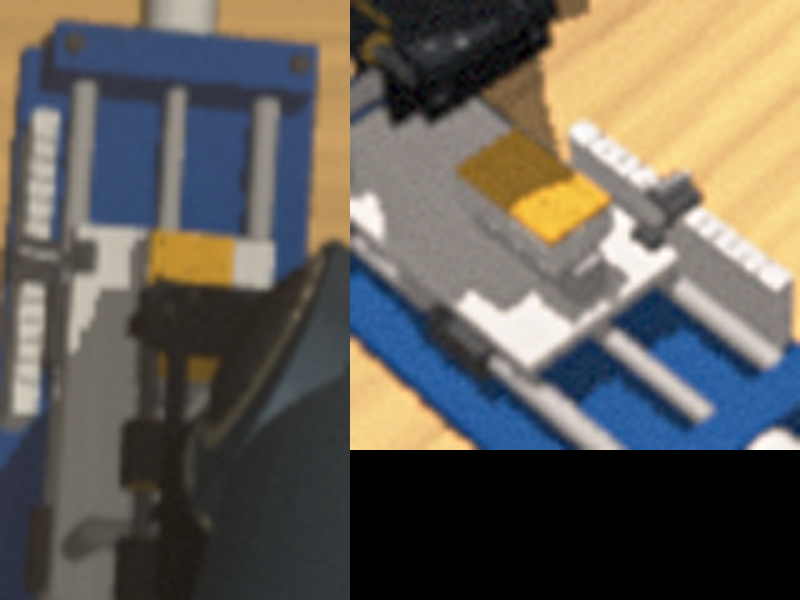

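Run:
```python
from h import *
q=np.array([.6406,-.1777,-.0781]);c,s=np.cos(q[2]),np.sin(q[2]);M=np.array([[c,-s],[s,c]])
loc=lambda cam,px,z,o:((at(cam,np.array(px)-o,z)[:,:2]-q[:2])@M).round(4).tolist()
to=np.array([-.24,.19]);so=np.array([0,.58])
def W(x,y,z):return np.r_[q[:2]+M@[x,y],z]
t0=cv2.imread('pics/top0.png').astype(int).sum(2);t1=optics.get_image('top').astype(int).sum(2)
for n,t,p in(('t0',t0,.03),('t1',t1,-.0103)):
    # pointer profile across its length at local y .050, along x
    xs=np.arange(-.012,.0121,.002)
    for y,z,x0 in((.051,.056,p),(.046,.056,p),(.066,.075,-.014),(.072,.075,-.014)):
        px=(proj('top',[W(x0+x,y,z) for x in xs])+to).astype(np.float32)
        v=cv2.remap(t.astype(np.float32),px[:,0].reshape(1,-1),px[:,1].reshape(1,-1),1)[0]
        print(n,y,z,((x0+xs)*1000).round(0).astype(int).tolist(),v.astype(int).tolist())
```

```text
t0 0.051 0.056 [18, 20, 22, 24, 26, 28, 30, 32, 34, 36, 38, 40, 42] [265, 296, 305, 299, 273, 235, 197, 219, 244, 259, 263, 269, 271]
t0 0.046 0.056 [18, 20, 22, 24, 26, 28, 30, 32, 34, 36, 38, 40, 42] [473, 477, 403, 291, 201, 189, 194, 199, 201, 207, 230, 332, 404]
t0 0.066 0.075 [-26, -24, -22, -20, -18, -16, -14, -12, -10, -8, -6, -4, -2] [212, 208, 204, 215, 262, 341, 327, 251, 235, 303, 410, 472, 471]
t0 0.072 0.075 [-26, -24, -22, -20, -18, -16, -14, -12, -10, -8, -6, -4, -2] [216, 210, 210, 214, 239, 281, 313, 281, 236, 273, 359, 447, 483]
t1 0.051 0.056 [-22, -20, -18, -16, -14, -12, -10, -8, -6, -4, -2, 0, 2] [289, 320, 314, 281, 244, 227, 221, 244, 270, 287, 294, 301, 310]
t1 0.046 0.056 [-22, -20, -18, -16, -14, -12, -10, -8, -6, -4, -2, 0, 2] [548, 510, 427, 313, 215, 207, 207, 208, 212, 220, 267, 372, 459]
t1 0.066 0.075 [-26, -24, -22, -20, -18, -16, -14, -12, -10, -8, -6, -4, -2] [233, 219, 218, 234, 286, 379, 362, 277, 256, 333, 458, 529, 527]
t1 0.072 0.075 [-26, -24, -22, -20, -18, -16, -14, -12, -10, -8, -6, -4, -2] [231, 224, 225, 230, 259, 307, 345, 312, 261, 302, 396, 494, 539]
```

The pointer is at -10.5 mm and the blade at -14.7 mm, so another 4.2 mm of pull is needed.

Call:
servo_tool --increments '[{"xyz": [0, -0.08, 0], "twist": [0, 0, 0]}, {"xyz": [0, -0.2, 0], "twist": [0, 0, 0]}, {"xyz": [0, -0.32, 0], "twist": [0, 0, 0]}, {"xyz": [0, -0.4, 0], "twist": [0, 0, 0]}, {"xyz": [0, -0.42, 0], "twist": [0, 0, 0]}]'

```text
time: 15.23
eef_pos: [0.4873, -0.1652, 0.0804]
ee_rot: [0.0, 0.734, 0.68, 0.001]
wrist_force: [6.1, 1.4, -4.6]
width: 0.0131
gripper_force: 29.9
```

Call:
servo_tool --increments '[{"xyz": [0, 0, 0], "twist": [0, 0, 0]}, {"xyz": [0, 0, 0], "twist": [0, 0, 0]}, {"xyz": [0, 0, 0], "twist": [0, 0, 0]}, {"xyz": [0, 0, 0], "twist": [0, 0, 0]}, {"xyz": [0, 0, 0], "twist": [0, 0, 0]}]'

```text
time: 15.65
eef_pos: [0.4873, -0.1652, 0.0803]
ee_rot: [0.0, 0.734, 0.68, 0.0]
wrist_force: [6.1, 1.2, -4.0]
width: 0.0134
gripper_force: 29.9
```

```bash
python3 go.py .5309 -.1691 .081 -.078
python3 - <<'E'
from h import *
t=optics.get_image('top')[:,:,::-1];s=optics.get_image('scene')[:,:,::-1]
o=np.zeros((600,800,3),np.uint8);o[:600,:350]=crop(t,380,170,35,60,10);o[:450,350:800]=crop(s,240,275,75,75,6);cv2.imwrite('pics/c8.png',o)
E
```

```text
t 15.65 pos [ 0.4873 -0.1652  0.0803] xyz [-0.06  4.38 -0.06] twist [ 0.001 -0.     0.002] F [ 6.1  1.2 -4. ] w 0.0134 g 29.9 q7 0.44
```

View pics/c8.png

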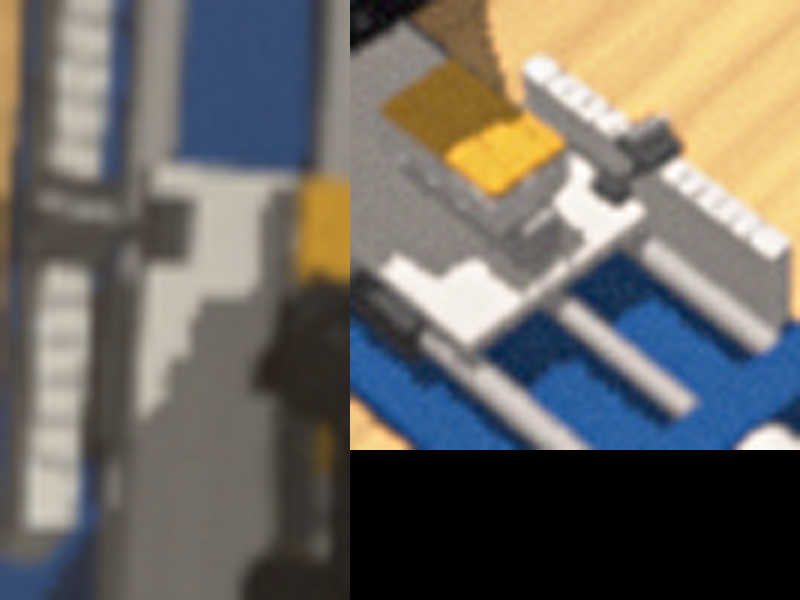

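The pointer at top crop (165,230) and the blade at (80,207) line up once the height difference is allowed for, to about 0.5 mm. The block is still in place. Handing in.

```bash
python3 -c "
from plant import robot
print(robot.close_job())"
```

```text
the job is handed in; nothing more can be done
None
```

The long block sits brass face up on the rest, centred to about 1 mm. The slide is held by its handle with the pointer about 0.5 mm from the mark by camera measurement, and the job is handed in; no verdict came back.

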